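# Firmness check of a marked mooncake

### The arm

A 7-joint arm with a two-finger parallel gripper is mounted at the origin on the work surface. World frame = base frame: x ahead of the robot, y to its left, z up, the work surface at z = 0. Lengths are in m, angles in rad, forces in N, time in s.
With the tool pointing down it reaches from about 0.35 to 0.9 m from the base axis. Payload 19.9 kg.
Tool frame: the origin (TCP) lies between the finger pads; the fingertips stand 19 mm ahead of it and the grasp point (between the pads) is the TCP; z points along the fingers, y is the line along which they close (so a half turn about z gives the same grasp; the last joint's range is limited). The gripper opens to 94 mm and grips with 3 to 60 N. Pads are 16 mm wide; open, the fingers measure 119 mm over their backs; the gripper's body (75 mm by 177 mm) begins 78 mm behind the grasp point.
Start: joints at [-1.244, 0.417, -0.01, 1.614, 0.005, 1.111, -0.053], TCP at [0.225, 0.583, 0.224] pointing down, gripper open.
Joint ranges: [-2.81, 2.81], [-0.39, 2.02], [-1.27, 1.25], [0.06, 2.57], [-1.19, 4.33], [0.19, 2], [-2.82, 2.82]. Speed limits (rad/s): [1.89, 1.89, 2.39, 2.39, 3.01, 3.01, 3.01].

### API

Orientations are given as a 3x3 rotation matrix whose columns are the frame's x, y, z axes.
In Python, from rig import robot, imaging, telemetry gives the robot as it stands (robot), with the cameras (imaging) and the readings (telemetry). Calls block until the motion is done:
- robot.move_ptp(position, orientation): joint-space move of the TCP to a pose.
- robot.move_linear(position, velocity=0.15, frame=None, threshold=None): straight line of the TCP; frame=None keeps the orientation; velocity is the mean speed in m/s. With threshold (N) it stops when the force on the tool has changed by that much, and returns True; else False.
- robot.goto_joints(angles): joint-space move.
- robot.gripper_to(opening): finger opening in m; the grip force is fixed at half the most; returns when the fingers have stopped.
- robot.pause(seconds).
- robot.ik(position, orientation): joint angles nearest the present ones, or None.
- telemetry.get_state(): the state.
- imaging.grab_frame(name): name is "scene" or "top" or "wrist"; returns the picture (480x640x3 uint8, red, green, blue); there is no depth.
- imaging.camera_info(name): a dict with "fx", "fy", "cx", "cy" (pixels), "dist" ([k1, k2, p1, p2, k3] as OpenCV has them; the pictures are not rectified), "rvec" (rotation vector, rad) and "tvec" (3), from world to camera coordinates, as OpenCV has them. Camera axes: x right, y down, z forward; pixel columns grow to the right and rows downward; lengths in m; the calibration is good to about 2 mm. A picture is of the moment at which its call begins: read the wrist's pose just before it. camera_info takes no time and is no camera call; for the wrist camera it gives the pose at the moment of the call.
A pose or a line that the arm cannot do raises robot.PlanningError and nothing moves.
- robot.sign_off(): hands the job in; it is judged then, once.
The state is a dict: "time": time; "qpos": joint angles; "joint_vel": joint speeds; "effort": joint torques, N m; "ee_pos": TCP position; "tool_rot": TCP orientation; "force": force on the tool from outside, world axes, zero at the start; "moment": the same for the moment, N m; "opening": finger opening in m; "grasp_force": force on a finger pad.
Only numpy, scipy, OpenCV 4.12 (cv2) and the standard library are available. Lean on these libraries where they do the work, as an engineer would, in place of code of your own. Each camera call takes 0.05 s, during which the arm holds its last target. There are 200 camera calls.

### The job

Take the mooncake with the red dot from the baking pan and set it, dot up, centred on the narrow raised blue-topped stand, and let go of it. Then lift the orange-handled firmness gauge out of its holder and hold it upright with its foot on the red dot, pressed lightly so that its spring plunger is about half-way in (the end of the barrel stands within the green band of the shaft), never pushing hard. Finish still holding the gauge there in that way, with everything else left where it is.

Things in the scene. Friction and masses are not known exactly. Their poses are not given: they have to be found in the camera images.
- dot_cake: The mooncake to be tested: a rigid golden-brown disc, 54 mm across, 30 mm high, about 80 g, with a red dot on its flat top. It starts upright in one of four places on the pan, 110 mm from its neighbours, at any yaw. Origin: centre of its underside; z up through the top; x towards the dot.
- dot (a point): Centre of the red dot (12 mm across) on the top of dot_cake: 7 mm from the cake's axis along the cake's +x, 30 mm above its underside.
- tray: Aluminium baking pan, 250 x 250 mm, open above, rim 20 mm high, wall and floor 4 mm thick, fixed. Holds the four mooncakes at 55 mm either way from its centre in x and y. Origin: centre of its underside.
- stand: Fixed test stand: a dark round base (84 mm across, 12 mm high), a thin steel column and a round blue top plate 44 mm across (narrower than the cake), whose flat top is 70 mm above the table. Origin: centre of its underside.
- stand_top (a point): Centre of the flat top of the blue plate of the stand, 70 mm above the table; its z axis points up.
- holder: Fixed gauge holder: white 90 x 90 mm base, four corner posts and a white 90 x 90 mm, 8 mm thick top plate with a 30 mm hole at its centre; its top is 85 mm above the table. Origin: centre of its underside. The gauge hangs in the hole by its flange and lifts straight out upwards.
- gauge: Firmness gauge, 240 g, hanging upright. Origin: on its axis at the underside of its dark flange (42 mm across, 6 mm thick), level with the holder top. z along its axis, up. Orange handle 26 mm square, 6 to 58 mm above the origin, sides along x and y, white dial on top. Barrel 26 mm across, to 42 mm below it; out of it the plunger: 8 mm shaft, black foot, underside 74 mm below the origin at rest.
- gauge_grip (a point): Where to grip: on the axis at about the middle of the orange handle, 34 mm above the gauge's origin (119 mm above the table at the start).
- foot (a point): Centre of the underside of the gauge's black foot (12 mm across), 108 mm below gauge_grip when the spring is relaxed. It moves with the plunger.
- plunger (a joint): How far the spring plunger is pushed into the barrel, m: 0 = fully out (at rest), 0.016 = fully in, against a hard stop. Spring: 0.9 N at the start of travel, 0.3 N more per mm (3.3 N half-way, at 0.008). The green band of the shaft is at the barrel's end from 0.004 to 0.012.
- cake_a: Golden-brown round mooncake like dot_cake (54 mm across, 30 mm high) but without a red dot; a bystander. Origin: centre of its underside.
- cake_b: Golden-brown round mooncake like dot_cake (54 mm across, 30 mm high) but without a red dot; a bystander. Origin: centre of its underside.
- cake_c: Golden-brown round mooncake like dot_cake (54 mm across, 30 mm high) but without a red dot; a bystander. Origin: centre of its underside.
- jar: Jar with a red cap, 70 mm across, 100 mm high, loose, standing at the back of the table; a bystander. Origin: centre of its underside.
- mould: White hand press mould with a green knob, 64 mm across, 120 mm high, loose, standing at the back; a bystander. Origin: centre of its underside.
- brush: Pastry brush lying at the back right of the table, loose; a bystander.

How it is judged:
By the outcome, as a careful person would: the job done as asked, in the order asked, and still so for the second after the job is handed in, while the arm keeps its last pose, push and grip.
It also fails if it takes over 58 s, if anything falls off the work surface, if the arm or the gripper's body presses on something with over 40 N, if the wrist force passes 120 N, or if a joint passes its speed limit or range.

## Working session

There is one attempt and no reset: what is moved stays moved. The work goes in short steps, each a Python script; the robot and the scene stay as the last script left them, time stands still between calls to the robot, and variables do not carry over. Pictures are saved under pics/ and viewed, at most 10 in all, crops included, and the job is handed in when it is done.

```bash
mkdir -p pics; ls
python3 - <<'E'
from rig import robot, imaging, telemetry
import cv2
for n in("top","scene"):
    f=imaging.grab_frame(n); cv2.imwrite(f"pics/{n}0.png",f[:,:,::-1]); print(n,imaging.camera_info(n))
s=telemetry.get_state();print(s)
E
```

```text
pics
rig.py
top {'fx': 480.7030684000749, 'fy': 480.7030684000749, 'cx': 318.17107128699047, 'cy': 236.851549226214, 'dist': array([-0.02440716,  0.        ,  0.        ,  0.        ,  0.        ]), 'rvec': array([ 2.16872919, -2.22254595,  0.10957796]), 'tvec': array([-0.01582517,  0.62166759,  1.12807477])}
scene {'fx': 468.8410980359632, 'fy': 468.8410980359632, 'cx': 324.54540898319937, 'cy': 240.31824370492814, 'dist': array([-0.05595437,  0.        ,  0.        ,  0.        ,  0.        ]), 'rvec': array([ 2.04046417,  0.66840404, -0.38113228]), 'tvec': array([-0.51134942, -0.10415958,  1.43133995])}
{'time': 0.1, 'qpos': array([-1.24449702,  0.4179396 , -0.0103426 ,  1.61409409,  0.00472628,
        1.110679  , -0.05301888]), 'joint_vel': array([ 0.00051539, -0.00098122,  0.00057469, -0.0015527 ,  0.00223645,
       -0.00061694, -0.00122103]), 'effort': array([ 1.25355007e-03, -8.52563095e+01,  6.39142133e-01, -4.26696217e+01,
       -4.90564294e-02,  1.63553614e-02,  3.29934301e-05]), 'ee_pos': array([0.22460972, 0.58291715, 0.22388021]), 'tool_rot': array([[-9.33134177e-01,  3.59528182e-01, -3.06273677e-04],
       [ 3.59528300e-01,  9.33133588e-01, -1.05272648e-03],
       [-9.26905810e-05, -1.09244911e-03, -9.99999399e-01]]), 'force': array([ 0.11882619,  0.34965612, -0.44541335]), 'moment': array([ 0.0279253 ,  0.04976461, -0.0210725 ]), 'grasp_force': 0.0, 'opening': 0.09375298136362159}
```

View pics/top0.png

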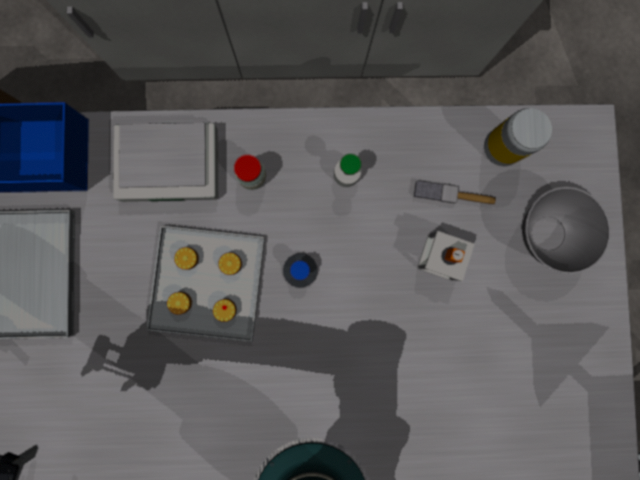

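View pics/scene0.png

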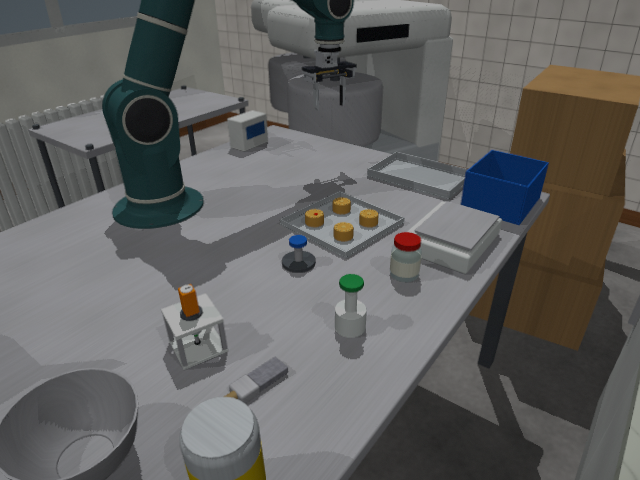

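Top view: the dotted cake is at about (224,310), the blue stand at (300,270) and the gauge at (453,255). In the scene view they are at about (315,217), (298,242) and (189,300). Next I triangulate all three.

```bash
cat > h.py <<'E'
import cv2, numpy as np
from rig import robot, imaging, telemetry
RNG={'red':[((0,150,60),(6,255,255)),((172,150,60),(180,255,255))],'blue':[((105,150,60),(125,255,255))],
     'orange':[((5,190,80),(14,255,255))],'cake':[((10,120,60),(28,255,255))]}
def snap(n,save=None):
    ci=imaging.camera_info(n); f=imaging.grab_frame(n)
    if save: cv2.imwrite(f'pics/{save}.png',f[:,:,::-1])
    return f,ci
def mask(f,c):
    h=cv2.cvtColor(f,cv2.COLOR_RGB2HSV)
    return sum(cv2.inRange(h,a,b) for a,b in RNG[c])
def blobs(f,c,amin=6):
    n,l,st,ce=cv2.connectedComponentsWithStats(mask(f,c))
    return [(ce[i].round(1).tolist(),st[i].tolist()) for i in range(1,n) if st[i,4]>=amin]
def ray(ci,px):
    K=np.array([[ci['fx'],0,ci['cx']],[0,ci['fy'],ci['cy']],[0,0,1]])
    u=cv2.undistortPoints(np.array([[px]],float),K,ci['dist'])[0,0]
    R=cv2.Rodrigues(ci['rvec'])[0]; d=R.T@np.array([*u,1]); return -R.T@ci['tvec'],d/np.linalg.norm(d)
def plane(ci,px,z):
    o,d=ray(ci,px); return o+d*(z-o[2])/d[2]
def tri(obs):
    A=np.zeros((3,3));b=np.zeros(3)
    for ci,px in obs:
        o,d=ray(ci,px);P=np.eye(3)-np.outer(d,d);A+=P;b+=P@o
    x=np.linalg.solve(A,b)
    return x,[float(np.linalg.norm(np.cross(x-ray(c,p)[0],ray(c,p)[1]))) for c,p in obs]
def down(yaw): # tool z down, tool y (closing) at angle yaw in world xy
    y=np.array([np.cos(yaw),np.sin(yaw),0]);z=np.array([0,0,-1.]);return np.column_stack([np.cross(y,z),y,z])
E
python3 - <<'E'
from h import *
for n in("top","scene"):
    f=cv2.imread(f'pics/{n}0.png')[:,:,::-1].copy()
    for c in('red','blue','orange'): print(n,c,[b for b in blobs(f,c)])
t,s=imaging.camera_info('top'),imaging.camera_info('scene')
print(tri([(t,(224,308)),(s,(315,213))]),tri([(t,(300,270)),(s,(298,241))]),tri([(t,(455,254)),(s,(188,299))]))
ci=imaging.camera_info('wrist');R=cv2.Rodrigues(ci['rvec'])[0];s=telemetry.get_state();T=s['tool_rot']
print('cam in tool',T.T@(-R.T@ci['tvec']-s['ee_pos']),T.T@R.T, ci['fx'])
E
```

```text
top red [([247.2, 167.7], [234, 155, 27, 27, 560]), ([224.0, 307.0], [223, 306, 3, 3, 9])]
top blue [([38.8, 147.4], [0, 102, 65, 82, 3208]), ([299.5, 269.9], [290, 261, 20, 19, 308])]
top orange [([451.7, 258.1], [450, 254, 6, 8, 16]), ([224.0, 307.0], [222, 305, 5, 5, 16])]
scene red [([406.9, 241.2], [394, 232, 27, 19, 405])]
scene blue [([248.8, 134.9], [247, 131, 6, 8, 26]), ([504.2, 185.0], [461, 150, 87, 75, 4436]), ([297.7, 241.0], [289, 235, 18, 13, 190])]
scene orange []
(array([0.4592138 , 0.19363587, 0.03669929]), [0.000494178531667267, 0.00049417853166709]) (array([0.54391117, 0.01470654, 0.06493781]), [0.0015498844308318956, 0.001549884430832052]) (array([ 0.56888623, -0.32908511,  0.12142954]), [0.00010482509897004558, 0.00010482509897015855])
cam in tool [ 0.08009285 -0.00050669 -0.16007552] [[ 3.67732394e-04 -9.61043732e-01 -2.76396112e-01]
 [ 9.99999669e-01  5.54173506e-04 -5.96436399e-04]
 [ 7.26372865e-04 -2.76395801e-01  9.61043617e-01]] 391.10334509222525
```

Run:
```python
from h import *
R=down(np.radians(38)); x=R[:,0]
t0=telemetry.get_state()['time']
obs=[];res={}
c=np.array([.459,.194,.2]); s=np.array([.544,.015,.23])
def look(name,p,lin):
    (robot.move_linear(p,velocity=.2) if lin else robot.move_ptp(p,R)); robot.pause(.2)
    f,ci=snap('wrist',name); np.save(f'pics/{name}.npy',ci,allow_pickle=True); return f,ci
for name,p,lin,col in(('c1',c+[-.03,.02,0],0,('red','cake')),('c2',c+[.03,-.03,0],1,('red','cake')),('s1',s+[-.03,.02,0],0,('blue',)),('s2',s+[.03,-.03,0],1,('blue',))):
    f,ci=look(name,p,lin)
    for k in col: print(name,k,blobs(f,k,60))
print(telemetry.get_state()['time']-t0)
a,b=[cv2.imread(f'pics/{n}.png') for n in('c1','s1')]
cv2.imwrite('pics/cs.png',cv2.resize(np.hstack([a,b]),(800,300)))
```

```text
c1 red [([344.2, 265.7], [339, 260, 12, 12, 107])]
c1 cake [([434.5, 175.1], [401, 144, 67, 64, 3352]), ([338.7, 254.9], [310, 224, 59, 63, 2745]), ([506.5, 261.0], [473, 231, 69, 62, 3224]), ([414.9, 333.1], [390, 301, 55, 61, 2303]), ([77.9, 416.5], [69, 377, 26, 76, 561]), ([572.7, 383.4], [566, 377, 13, 15, 84]), ([585.5, 424.7], [577, 396, 16, 57, 388]), ([594.5, 476.9], [585, 475, 19, 5, 76])]
c2 red [([325.6, 179.1], [320, 173, 13, 13, 132])]
c2 cake [([421.9, 79.3], [387, 43, 70, 72, 3797]), ([320.1, 170.9], [290, 139, 62, 65, 2962]), ([500.0, 176.8], [463, 147, 73, 64, 3503]), ([406.2, 257.2], [377, 227, 61, 62, 2937]), ([77.9, 415.6], [69, 377, 27, 75, 519]), ([584.7, 423.5], [574, 390, 18, 63, 413]), ([609.8, 477.1], [593, 475, 34, 5, 145])]
s1 blue [([342.2, 264.0], [318, 240, 50, 49, 1929])]
s2 blue [([323.3, 177.0], [297, 150, 53, 55, 2256])]
4.241700000000001
```

View pics/cs.png

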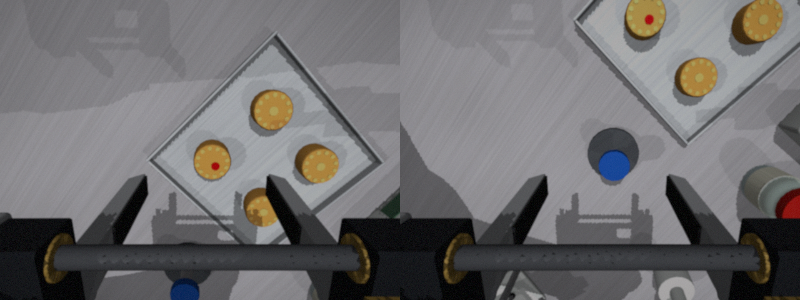

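```bash
cat >> h.py <<'E'
def disc(f,c,px,half=45,k=0.85):
    """ellipse fitted to the bright (top-face) part of the colour blob nearest px"""
    m=mask(f,c); v=f.max(2); x,y=map(int,px)
    w=np.zeros_like(m); w[max(0,y-half):y+half,max(0,x-half):x+half]=255; m=m&w
    t=k*np.median(v[m>0]); m=m&np.uint8((v>t)*255)
    m=cv2.morphologyEx(cv2.morphologyEx(m,cv2.MORPH_CLOSE,np.ones((5,5))),cv2.MORPH_OPEN,np.ones((7,7)))
    cs,_=cv2.findContours(m,cv2.RETR_EXTERNAL,cv2.CHAIN_APPROX_NONE)
    return cv2.fitEllipse(cv2.convexHull(max(cs,key=cv2.contourArea)))
E
python3 - <<'E'
from h import *
L=lambda n:(cv2.imread(f'pics/{n}.png')[:,:,::-1].copy(),np.load(f'pics/{n}.npy',allow_pickle=True).item())
(c1,i1),(c2,i2),(s1,j1),(s2,j2)=map(L,('c1','c2','s1','s2'))
print('dot',tri([(i1,(344.2,265.7)),(i2,(325.6,179.1))]))
e=disc(c1,'cake',(338.7,254.9)),disc(c2,'cake',(320,171));print(e)
print('cake',tri([(i1,e[0][0]),(i2,e[1][0])]),plane(i1,e[0][0],.034),plane(i2,e[1][0],.034))
g=disc(s1,'blue',(342,264)),disc(s2,'blue',(323,177));print(g)
print('stand',tri([(j1,g[0][0]),(j2,g[1][0])]),plane(j1,g[0][0],.07),plane(j2,g[1][0],.07))
print('dot@34',plane(i1,(344.2,265.7),.034),plane(i2,(325.6,179.1),.034))
d=disc(s1,'cake',(348*0+1.6*295-640+350,30)) if 0 else None
for im,el,n in((c1,e[0],0),(c2,e[1],1),(s1,g[0],2),(s2,g[1],3)):
    q=cv2.ellipse(im.copy(),el,(0,255,0),1); x,y=map(int,el[0]); cv2.imwrite(f'pics/q{n}.png',cv2.resize(q[y-45:y+45,x-45:x+45,::-1],(200,200)))
cv2.imwrite('pics/q.png',np.hstack([cv2.imread(f'pics/q{n}.png') for n in range(4)]))
E
```

```text
dot (array([0.46133434, 0.19230978, 0.0347522 ]), [8.744026326832292e-06, 8.7440263267838e-06])
(((339.1002502441406, 258.86151123046875), (54.3210563659668, 57.011287689208984), 90.89979553222656), ((320.1564636230469, 171.5474395751953), (60.27265548706055, 61.73891830444336), 155.44232177734375))
cake (array([0.45402071, 0.19434053, 0.03399076]), [9.812028158269262e-06, 9.812028158221267e-06]) [0.4540124  0.19433525 0.034     ] [0.45402656 0.19434902 0.034     ]
(((342.3819580078125, 265.55126953125), (46.02543258666992, 48.56239318847656), 87.2242431640625), ((323.33258056640625, 176.83001708984375), (52.032981872558594, 52.34724807739258), 159.53611755371094))
stand (array([0.54357853, 0.01425892, 0.06989896]), [5.534823151152696e-06, 5.534823151148127e-06]) [0.54355002 0.01428132 0.07      ] [0.54357596 0.01427397 0.07      ]
dot@34 [0.46152942 0.19211965 0.034     ] [0.46138026 0.19222186 0.034     ]
```

View pics/q.png

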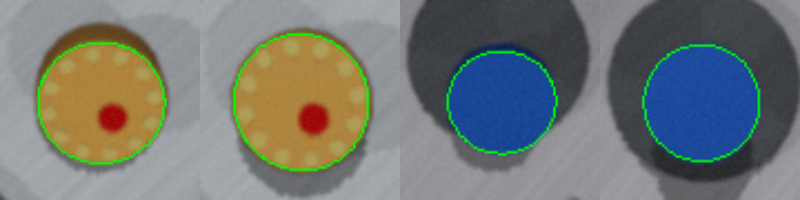

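The green fits sit on the cake top (z=34.0 mm) and the blue plate (z=69.9 mm), so I pick and place now.

Run:
```python
from h import *
R=down(np.radians(38)); C=np.array([.4540,.1943]); S=np.array([.5436,.0143])
st=lambda m:(lambda s:print(m,round(s['time'],2),s['ee_pos'].round(4),s['force'].round(2),round(s['opening'],4),round(s['grasp_force'],1)))(telemetry.get_state())
robot.move_ptp([*C,.12],R); robot.move_linear([*C,.027],velocity=.1); st('at')
robot.gripper_to(.045); st('grip')
if not .050<telemetry.get_state()['opening']<.058: raise SystemExit('bad grip')
robot.move_linear([*C,.17],velocity=.12)
robot.move_linear([*S,.17],velocity=.15); robot.move_linear([*S,.105],velocity=.08); robot.pause(.2); st('above')
print(robot.move_linear([*S,.091],velocity=.015,threshold=4)); st('down')
robot.gripper_to(.094); st('open')
robot.move_linear([*S,.16],velocity=.1)
o=[]
for k,d in enumerate(([-.03,.02],[.03,-.03])):
    robot.move_linear([*(S+d),.26],velocity=.2); robot.pause(.2)
    f,ci=snap('wrist',f'p{k}')
    r=[b for b in blobs(f,'red',40) if b[1][4]<300]; px=min(r,key=lambda b:abs(b[0][0]-330))[0]; e=disc(f,'cake',px); o.append((ci,px,e[0])); print(r,e)
print('dot',tri([(a,b) for a,b,_ in o]),[plane(a,b,.1) for a,b,_ in o]);print('cake',tri([(a,c) for a,_,c in o]),[plane(a,c,.1) for a,_,c in o]); st('end')
cv2.imwrite('pics/p.png',cv2.resize(np.hstack([cv2.imread(f'pics/p{n}.png') for n in range(2)]),(800,300)))
```

```text
at 6.46 [0.4543 0.1944 0.0275] [ 0.39 -0.41  0.36] 0.0935 0.0
grip 7.17 [0.4541 0.1943 0.027 ] [-1.41  0.29  1.32] 0.0528 30.0
above 11.17 [0.5438 0.0143 0.1054] [ 0.44 -0.53 -1.02] 0.0528 30.0
True
down 11.92 [0.5435 0.0143 0.093 ] [-0.65  0.07  6.86] 0.0531 30.0
open 12.71 [0.5431 0.0143 0.0927] [ 0.2  -0.66 -0.13] 0.094 0.0
[([349.5, 271.5], [344, 266, 12, 12, 117])] ((344.3711242675781, 264.3435974121094), (54.960147857666016, 58.11511993408203), 87.92988586425781)
[([329.5, 184.0], [323, 178, 14, 13, 135])] ((323.8471984863281, 176.259521484375), (61.481502532958984, 62.25076675415039), 158.57083129882812)
dot (array([0.55044261, 0.01200378, 0.10094466]), [3.066696495633338e-05, 3.0666964956248763e-05]) [array([0.5506786, 0.0117275, 0.1      ]), array([0.55054039, 0.01192197, 0.1       ])]
cake (array([0.54307832, 0.01405811, 0.09985013]), [4.268984523140773e-05, 4.2689845231674416e-05]) [array([0.54306812, 0.01413037, 0.1       ]), array([0.54304233, 0.0140408 , 0.1       ])]
end 15.26 [ 0.5733 -0.0151  0.2602] [-0.66 -0.54  0.66] 0.094 0.0
```

View pics/p.png

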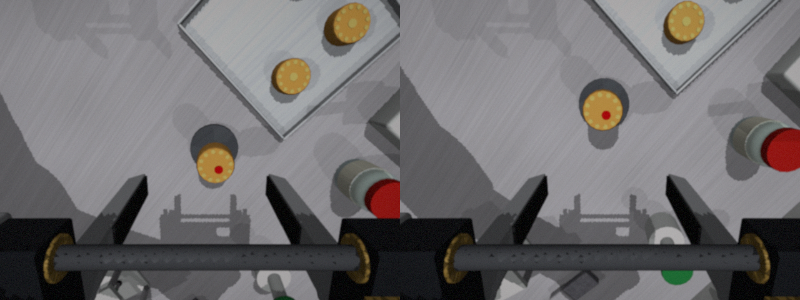

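Cake released, standing on the plate: centre (0.5431,0.0141), within about 0.5 mm of the stand axis, dot up at (0.5505,0.0119), top at z=0.100. The gauge is next.

Run:
```python
from h import *
R=down(np.radians(73.4)); G=np.array([.569,-.329])
for k,d in enumerate(([-.03,.03],[.03,-.02])):
    p=[*(G+d),.28]
    robot.move_ptp(p,R) if k==0 else robot.move_linear(p,velocity=.2)
    robot.pause(.2)
    f,ci=snap('wrist',f'g{k}'); np.save(f'pics/g{k}.npy',ci,allow_pickle=True)
    print([b for b in blobs(f,'orange',40)]); px=cv2.projectPoints(np.array([[*G,.143]]),ci['rvec'],ci['tvec'],np.array([[ci['fx'],0,ci['cx']],[0,ci['fy'],ci['cy']],[0,0,1]]),ci['dist'])[0].ravel();print(px)
    x,y=map(int,px); cv2.imwrite(f'pics/gg{k}.png',cv2.resize(f[max(0,y-90):y+90,x-90:x+90,::-1],(400,400)))
print(telemetry.get_state()['time'])
cv2.imwrite('pics/gg.png',np.hstack([cv2.imread(f'pics/gg{n}.png') for n in range(2)]))
```

```text
[([307.1, 253.5], [290, 244, 32, 27, 505])]
[304.81110685 277.29348971]
[([343.0, 170.8], [328, 166, 34, 21, 204])]
[344.70761617 189.85546548]
17.4
```

View pics/gg.png

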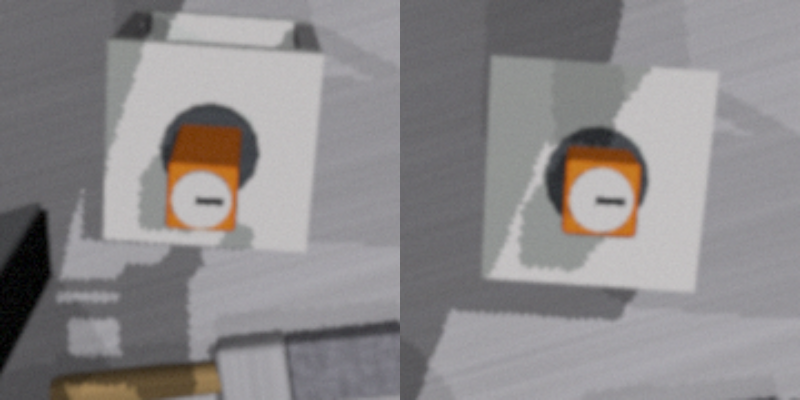

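Both crops show the white dial near the centre (200,200) on the orange square, about 4° off the image axes. The right-hand crop's plate corners are at (490,57), (718,72), (695,292) and (483,277).

Run:
```python
from h import *
o=[];ob=[]
for k,(px,py) in enumerate(((304,277),(344,189))):
    f=cv2.imread(f'pics/g{k}.png')[:,:,::-1].copy(); ci=np.load(f'pics/g{k}.npy',allow_pickle=True).item()
    h=cv2.cvtColor(f,cv2.COLOR_RGB2HSV); m=cv2.inRange(h,(4,150,150),(20,255,255)); w=np.zeros_like(m); w[py-40:py+40,px-40:px+40]=255; m&=w
    c=max(cv2.findContours(m,cv2.RETR_EXTERNAL,cv2.CHAIN_APPROX_NONE)[0],key=cv2.contourArea)
    r=cv2.minAreaRect(c); print(r,cv2.contourArea(c))
    P=[plane(ci,p,.143)[:2] for p in cv2.boxPoints(r)]; e=P[1]-P[0]; e2=P[2]-P[1]; print('yaw',np.degrees(np.arctan2(e[1],e[0]))%90,np.degrees(np.arctan2(e2[1],e2[0]))%90,np.linalg.norm(e),np.linalg.norm(e2))
    # dial: white pixels inside the square
    q=np.zeros_like(m); cv2.drawContours(q,[cv2.boxPoints(r).astype(np.int32)],-1,255,-1)
    d=cv2.morphologyEx(cv2.inRange(h,(0,0,100),(180,90,255))&q,cv2.MORPH_CLOSE,np.ones((9,9)))
    c=max(cv2.findContours(d,cv2.RETR_EXTERNAL,cv2.CHAIN_APPROX_NONE)[0],key=cv2.contourArea); el=cv2.fitEllipse(c); print(el); o.append((ci,el[0])); ob.append((ci,r[0]))
    print(plane(ci,el[0],.143),plane(ci,r[0],.143))
print('dial',tri(o),'sq',tri(ob))
C=[plane(ci,(x/2.2222+344-90-180,y/2.2222+189-90),.085)[:2] for x,y in((490,57),(718,72),(695,292),(483,277))]
for a,b in zip(C,C[1:]+C[:1]): print('plate',np.linalg.norm(b-a),np.degrees(np.arctan2(*(b-a)[::-1]))%90)
print(np.mean(C,0))
```

```text
((304.5292053222656, 274.4738464355469), (30.50851058959961, 28.289710998535156), 3.1798300743103027) 151.5
yaw 68.87290094250801 70.14505700997809 0.024502883870983625 0.02445507280804038
((303.04351806640625, 276.86920166015625), (24.430564880371094, 30.484804153442383), 66.78038787841797)
[ 0.56824069 -0.33026553  0.143     ] [ 0.56660221 -0.32848225  0.143     ]
((344.16156005859375, 187.57745361328125), (33.126461029052734, 32.79386520385742), 3.814074993133545) 191.5
yaw 69.51452027127362 69.66196502405865 0.025006640873977134 0.02496796843006875
((343.8418273925781, 190.7233428955078), (31.190200805664062, 34.60087203979492), 92.00444793701172)
[ 0.56945109 -0.32981698  0.143     ] [ 0.56720642 -0.32891931  0.143     ]
dial (array([ 0.56943125, -0.33026683,  0.14075272]), [0.0005654440922567029, 0.0005654440922569046]) sq (array([ 0.56762324, -0.32896892,  0.14014344]), [3.0147701735190787e-05, 3.0147701735321328e-05])
plate 0.08982167389333026 69.81668299907416
plate 0.08970145467733785 69.95831436747069
plate 0.08966059148897862 69.27584166953687
plate 0.08885568740164083 70.06610774189556
[ 0.5684062  -0.32890806]
```

```bash
cat >> h.py <<'E'
def fz(n=12):
    a=[]
    for _ in range(n): a.append(telemetry.get_state()['force']); robot.pause(.05)
    return np.mean(a,0)
st=lambda m:(lambda s:print(m,round(s['time'],2),s['ee_pos'].round(4),s['force'].round(2),round(s['opening'],4),round(s['grasp_force'],1)))(telemetry.get_state())
E
python3 - <<'E'
from h import *
R=down(np.radians(69.6)); G=np.array([.5687,-.329]); D=np.array([.5502,.0120])
robot.move_ptp([*G,.22],R); robot.move_linear([*G,.119],velocity=.08); robot.pause(.2); st('at')
robot.gripper_to(.018); robot.pause(.1); st('grip')
if not .022<telemetry.get_state()['opening']<.030: raise SystemExit('bad grip')
print(robot.move_linear([*G,.25],velocity=.1)); robot.pause(.2); st('lifted')
robot.move_linear([*D,.25],velocity=.2); robot.move_linear([*D,.220],velocity=.06); robot.pause(.3); st('over'); print(fz())
f,ci=snap('wrist','w1'); f2,_=snap('scene','sc1')
q=cv2.resize(f2[170:270,240:360],(480,400)); cv2.imwrite('pics/v1.png',np.hstack([q,cv2.resize(f[200:440,230:422],(320,400))])[:,:,::-1])
E
```

```text
at 19.4 [ 0.5689 -0.3291  0.1193] [ 0.11  0.48 -0.89] 0.0941 0.0
grip 20.55 [ 0.5687 -0.329   0.119 ] [-0.76  0.26 -0.18] 0.0259 30.0
False
lifted 22.21 [ 0.5686 -0.329   0.2497] [-0.29 -0.04 -2.42] 0.0259 30.0
over 25.02 [0.5503 0.012  0.2202] [-1.08  0.39 -1.99] 0.0262 30.0
[-0.35631864 -0.11179195 -2.40608963]
```

View pics/v1.png

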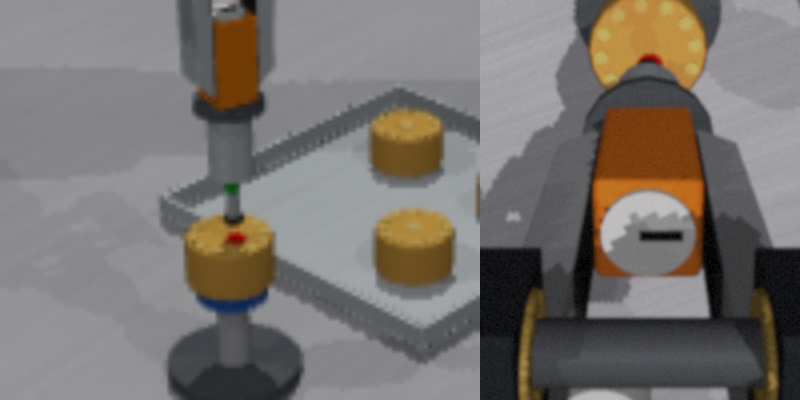

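The scene crop shows the foot (234,219) right above the dot (235,238), with the gauge upright. The dial at wrist crop (648,235) gives a check of the axis before pressing.

Run:
```python
from h import *
D=np.array([.5502,.0120]); ci=imaging.camera_info('wrist')
ax=plane(ci,(330.8,341),.244)[:2]; print('axis by dial',ax)
off=ax-telemetry.get_state()['ee_pos'][:2]
b=fz(); 
robot.move_linear([*D,.211],velocity=.04)
print(robot.move_linear([*D,.202],velocity=.01,threshold=8)); robot.pause(.3); st('a'); f=fz(); print(f-b)
print(robot.move_linear([*D,.200],velocity=.01,threshold=8)); robot.pause(.3); st('b'); f=fz(); print(f-b)
f2,_=snap('scene','sc2'); f3,_=snap('wrist','w2')
cv2.imwrite('pics/v2.png',np.hstack([cv2.resize(f2[185:265,260:340],(400,400),interpolation=cv2.INTER_CUBIC),cv2.resize(f3[150:350,230:430],(400,400))])[:,:,::-1])
```

```text
axis by dial [0.55026035 0.01148761]
False
a 28.04 [0.5502 0.012  0.202 ] [-0.26  0.2   1.01] 0.0257 30.0
[0.67479384 0.26356008 2.6693348 ]
False
b 29.29 [0.5502 0.012  0.2   ] [0.35 0.5  2.25] 0.026 30.0
[8.88799562e-01 1.18408683e-03 3.39976508e+00]
```

View pics/v2.png

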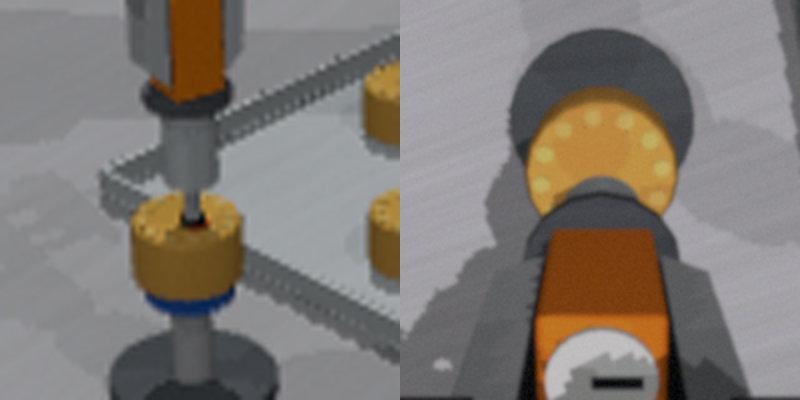

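The barrel end is about 8 mm down the shaft: force is 3.4 N against 3.3 N expected, and the height agrees. The foot at scene crop (193,222) covers the dot, and the cake sits level on the stand.

```bash
python3 -c "
from h import *
st('end'); print(robot.sign_off())"
```

```text
end 29.99 [0.5502 0.012  0.2   ] [0.32 1.26 1.22] 0.0257 30.0
the job is handed in; nothing more can be done
None
```

The job is handed in at 30 s: the dotted cake stands centred on the stand (within about 0.5 mm), dot up, and the arm is still holding the gauge upright with its foot on the dot at about 3.4 N, which is roughly half-way in.

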